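# Fit the filter cartridge and set the throttle valve of the air manifold

### The arm

A 6-joint arm with a two-finger parallel gripper is mounted at the origin on a cart in front of the work surface, level with it; the furniture and walls round the work are solid. World frame = base frame: x ahead of the robot, y to its left, z up, the work surface at z = 0. Lengths are in m, angles in rad, forces in N, time in s.
With the tool pointing down it reaches from about 0.35 to 0.725 m from the base axis. Payload 6 kg.
Tool frame: the origin (TCP) lies between the finger pads; the fingertips stand 25 mm ahead of it and the grasp point (between the pads) lies 6 mm ahead of it (manip.tip_reach is the distance from the TCP to the fingertips, in m); z points along the fingers, y is the direction in which the jaws open and shut (so a half turn about z gives the same grasp; the last joint's range is limited). The gripper opens to 85 mm and grips with 20 to 120 N. Pads are 22 mm wide; open, the fingers measure 114 mm over their backs; the gripper's body (76 mm by 85 mm) begins 54 mm behind the grasp point. The pads swing forward as they close: fully open they stand 13 mm farther back than shut.
Start: joints at [1.579, 0.04, 0.085, 0, -1.615, -0.334], TCP at [0.192, 0.568, 0.256] pointing down, gripper open.
Joint ranges: [-2.56, 2.56], [-1.29, 2.01], [-1.08, 1.49], [-3.29, 1.98], [-2.81, -0.18], [-2.99, 2.99]. Speed limits (rad/s): [2.57, 2.57, 3.01, 3.14, 3.14, 3.14].

### API

Orientations are given as a unit quaternion [w, x, y, z].
In Python, from station import manip gives the robot as it stands.
- The arm moves only by the shell command python3 -m creep 'ROWS'. ROWS is JSON, a list of rows, each a list of 3 entries, a list of its own where there are three numbers: the turn, a rotation vector about the tool's x, y, z normalised to -1 to 1, where 1 is 0.5 rad, then the shift along the tool's x, y, z normalised to -1 to 1, where 1 is 500 mm, then the opening, from 0 (shut) to 1 (fully open). A call has 1 to 12 rows; each row is the pose to reach, as a shift and turn from the pose commanded when the call began, along the tool's axes at that moment; what a row does not reach only later rows make up. A row lasts 1/10 s, in which the tool goes at most 50 mm and 8.59 degrees, less where a joint would pass 70% of its speed; a pose out of reach is approached as far as the arm can. A call with a number of a shift or a turn outside -1 to 1 is refused whole. A call with a gripper value outside its range is refused whole. The fingers move at their own pace and stop on an object; the grip force is fixed at half the most. Time passes only in rows, so rows that repeat a pose let the fingers close. It gives the time, the measured TCP pose, the force and the opening at its end, in the units of the state.
- manip.read_state(): the state, without advancing time (a new reading comes with each control period).
- manip.snapshot(name): name is "scene" or "top"; returns the picture (384x512x3 uint8, blue, green, red); there is no depth.
- manip.camera_info(name): a dict with "intrinsics" (3x3 intrinsics, pixels), "dist" ([k1, k2, p1, p2, k3] as OpenCV has them; the pictures are not rectified), "extrinsics" (4x4, takes a point from camera to world coordinates). Camera axes: x right, y up, looking along -z (the intrinsics and any distortion apply to the point x, -y, -z); pixel columns grow to the right and rows downward; lengths in m; the calibration is good to about 2 mm. A picture is of the moment at which its call begins. camera_info takes no time and is no camera call.
- manip.finish_job(): hands the job in, once; it reports no verdict.
The state is a dict: "time_s": time; "qpos": joint angles; "joint_velocities": joint speeds; "joint_torque": joint torques, N m; "ee_pos": TCP position; "eef_rot": TCP orientation; "wrist_force": force on the tool from outside, world axes, zero at the start; "moment": the same for the moment, N m; "width": finger opening in m.
Only numpy, scipy, OpenCV 4.12 (cv2) and the standard library are available. Lean on these libraries where they do the work, as an engineer would, in place of code of your own. Each camera call takes 0.05 s, during which the arm holds its last target.

### The job

Get the compressed-air manifold ready for the air tools: first press the filter cartridge down into the manifold's pocket until its shoulder is flush with the block. Then take the crank handle of the valve wheel, close the valve fully (clockwise seen from above) to its stop and back it off exactly two full turns, and finish still gripping the handle there, with the wheel at rest. Leave the jar, the tape roll and the wedge where they are.

Things in the scene. Friction and masses are not known exactly. Their poses are not given: they have to be found in the camera images.
- manifold: Fixed air manifold: dark steel base plate 130 (x) x 270 (y) x 12 mm carrying an aluminium block with a pocket (centre at y +75 mm) and a brass valve with a steel hand wheel (axis at y -75 mm). Origin: centre of the plate's underside, on the table; z up. Its place and yaw (within 0.4 rad) change each time.
- pocket_mouth (a point): Centre of the pocket's mouth in the block's top face (86 x 84 mm), 48 mm above the table; axes as the manifold's. The pocket is 37 (x) x 51 (y) mm, 28 mm deep, its edge chamfered 3 mm. 11 mm below the mouth a sprung steel ball stands 4 mm in from each x wall: the cartridge stops on them under its own weight and needs some 5 to 10 N to pass; they then hold it.
- cartridge_mid (a point): Centre, half-way up, of the loose grey filter cartridge (60 g): block 32 (x) x 44 (y) x 28 mm, foot tapered 3 mm; on its flat top (the shoulder) a central pull tab 12 (x) x 30 (y) x 24 mm, 52 mm high in all, gripped across its 12 mm. This point is 26 mm above the underside. It stands upright, any yaw; fits the pocket with its x along the manifold's x, either way round. Only the tab then stands out.
- valve_axis (a point): Point on the upright axis of the valve wheel, 99 mm above the table, level with the middle of the crank handle. Wheel: rim 108 mm outside diameter, rim top 76 mm above the table.
- crank_mid (a point): Middle of the upright crank handle on the wheel's rim: a black round grip 22 mm in diameter and 40 mm tall (79 to 119 mm above the table), its centre 48 mm from the wheel's axis. It spins freely on its own pin, so a hand can carry it round the circle without turning itself.
- valve (a joint): Turn of the valve wheel, rad: 0 = closed at the stop, growing as it opens (anticlockwise from above), thread ends at 19. Seen from the axis the handle lies in the direction (valve + pi), anticlockwise from the manifold's x axis: at the stop it is on the -x side, facing the robot. Turning takes about 1.3 N at the handle; it stays where it is left.
- jar: Bystander: lidded jar, 50 mm wide, 62 mm tall; origin at the underside.
- tape: Bystander: tape roll lying flat, 100 mm wide, 34 mm tall; origin at the underside.
- wedge: Bystander: beech wedge 30 x 110 x 22 mm; origin at the underside.
There are look-alikes about, which are no part of the job. Of the things that look like the part that bears cartridge_mid, the largest one is meant.

How it is judged:
On the way, in this order (a step that is already met when the one before it is completed fails the run):
1. the cartridge is pressed home, its shoulder flush with the block (z of cartridge_mid in the frame of pocket_mouth below 0.0005 m and horizontal distance between cartridge_mid and pocket_mouth below 0.006 m and angle between cartridge_mid's own z axis and vertical below 0.08 rad), for 0.2 s.
2. the valve is closed to its stop (value of joint valve below 0.06 rad), for 0.1 s.
At the end, for the whole second after the job is handed in: The cartridge sits upright in the pocket with its shoulder within 2.5 mm of the block's top face; after touching its stop (within 0.06 rad) the valve stands two turns open (12.57 rad, within 0.25 rad) and at rest; the fingers still grip the crank handle (more than 2 N, the handle between the pads) (all of step 1 and value of joint valve between 12.316 and 12.816 rad and velocity of joint valve between -0.1 and 0.1 rad/s and contact force between the fingers and crank above 2 N and horizontal distance between the grasp point and crank_mid below 0.02 m); the arm keeps its last pose, push and grip.
It fails at once if the jar is disturbed (distance of jar from where it was at the start of the episode above 0.02 m).
It fails at once if the tape roll is disturbed (distance of tape from where it was at the start of the episode above 0.02 m).
It fails at once if the wedge is disturbed (distance of wedge from where it was at the start of the episode above 0.02 m).
It also fails if it takes over 72 s, if anything falls off the work surface, if the arm or the gripper's body presses on something with over 40 N, if the wrist force passes 120 N, or if a joint passes its speed limit or range.

## Working session

There is one attempt and no reset: what is moved stays moved. The work goes in short steps, Python scripts to look and compute and a shell command to move; the robot and the scene stay as the last step left them, time stands still between calls to the robot, and variables do not carry over. Pictures are saved under pics/ and viewed, and the job is handed in when it is done.

```bash
ls; mkdir -p pics; python3 - <<'E'
from station import manip
import cv2
for n in("scene","top"):
    cv2.imwrite(f"pics/{n}0.png",manip.snapshot(n))
    c=manip.camera_info(n);print(n,c)
print(manip.read_state(), manip.tip_reach)
E
```

```text
pics
scene {'intrinsics': array([[393.44771376,   0.        , 254.84912835],
       [  0.        , 393.44771376, 183.31844603],
       [  0.        ,   0.        ,   1.        ]]), 'dist': array([0.03873494, 0.        , 0.        , 0.        , 0.        ]), 'extrinsics': array([[ 0.88426523,  0.27284226, -0.37898827,  0.10536698],
       [-0.46688388,  0.53342177, -0.70532309, -0.78599968],
       [ 0.00971865,  0.8006362 ,  0.59907197,  0.78835173],
       [ 0.        ,  0.        ,  0.        ,  1.        ]])}
top {'intrinsics': array([[414.81574313,   0.        , 258.84889398],
       [  0.        , 414.81574313, 198.33269428],
       [  0.        ,   0.        ,   1.        ]]), 'dist': array([-0.04145658,  0.        ,  0.        ,  0.        ,  0.        ]), 'extrinsics': array([[ 0.0169438 ,  0.99562545, -0.0918851 ,  0.44127793],
       [-0.99984542,  0.01644038, -0.00623304,  0.03103854],
       [-0.00469514,  0.0919765 ,  0.99575011,  1.1464256 ],
       [ 0.        ,  0.        ,  0.        ,  1.        ]])}
{'time_s': 0.1, 'qpos': array([ 1.57870955e+00,  4.07829539e-02,  8.39038837e-02, -4.04918697e-04,
       -1.61549888e+00, -3.33688185e-01]), 'joint_velocities': array([ 3.16122733e-04, -6.75525619e-05,  3.28340191e-03, -1.31499578e-04,
       -7.24563170e-04, -2.81627763e-04]), 'joint_torque': array([-4.57427173e-03, -3.69342113e+01,  3.48286986e+01,  6.95163354e+00,
       -4.35849754e-03,  1.38441195e-06]), 'ee_pos': array([0.19187939, 0.56822264, 0.25535793]), 'eef_rot': array([ 8.13685836e-04,  9.86764253e-01, -1.62159314e-01, -6.49052528e-05]), 'wrist_force': array([-0.61108059, -0.4916325 ,  0.38000967]), 'moment': array([-0.01347289, -0.00592628, -0.00135524]), 'width': 0.08570783823198594} 0.025
```

View pics/scene0.png

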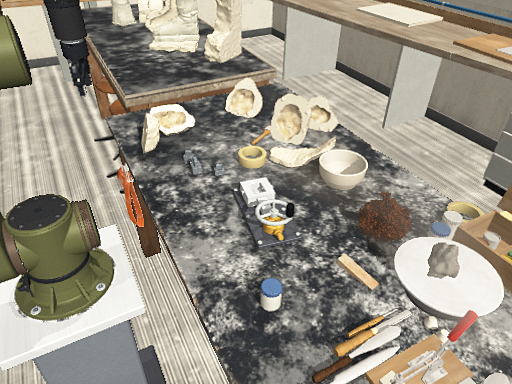

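View pics/top0.png

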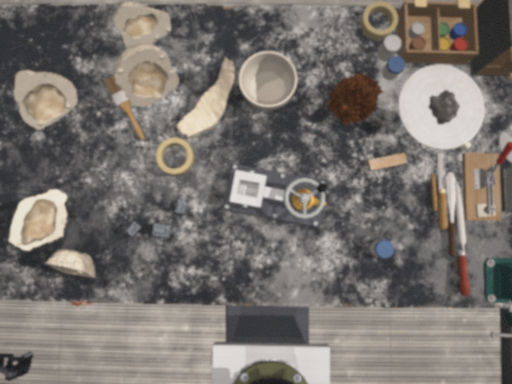

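```bash
python3 - <<'E'
import cv2
t=cv2.imread("pics/top0.png");s=cv2.imread("pics/scene0.png")
cv2.imwrite("pics/t_cart.png",cv2.resize(t[190:250,115:205],None,fx=8,fy=8,interpolation=cv2.INTER_CUBIC))
cv2.imwrite("pics/t_man.png",cv2.resize(t[155:230,220:335],None,fx=6.9,fy=6.9,interpolation=cv2.INTER_CUBIC))
cv2.imwrite("pics/s_cart.png",cv2.resize(s[140:185,175:235],None,fx=12,fy=12,interpolation=cv2.INTER_CUBIC))
cv2.imwrite("pics/s_man.png",cv2.resize(s[170:250,225:305],None,fx=7,fy=7,interpolation=cv2.INTER_CUBIC))
E
```

```text
(no output)
```

View pics/t_cart.png

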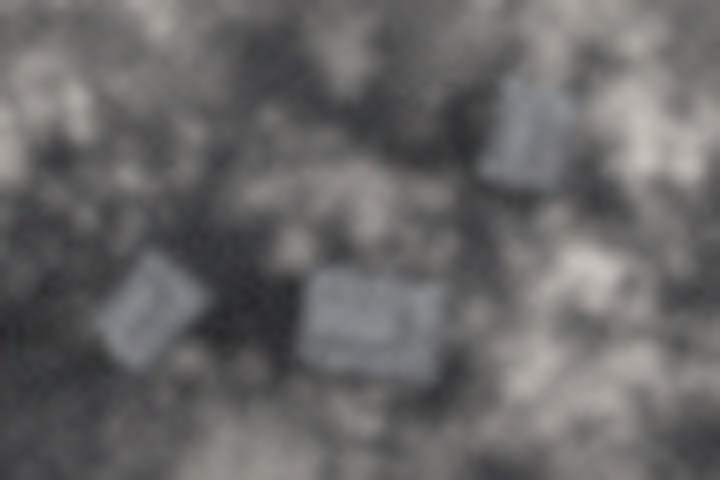

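View pics/t_man.png

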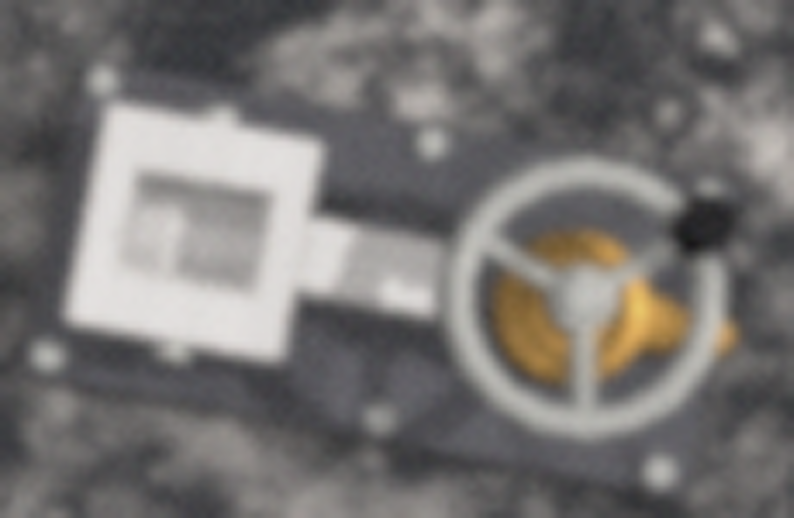

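View pics/s_cart.png

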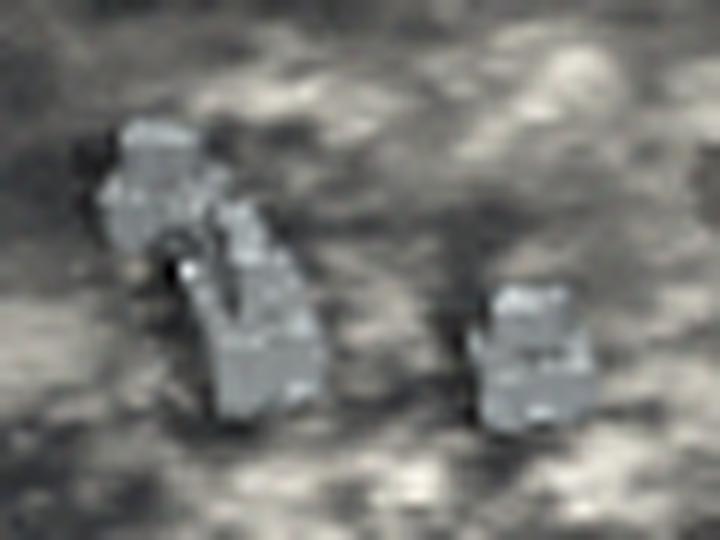

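View pics/s_man.png

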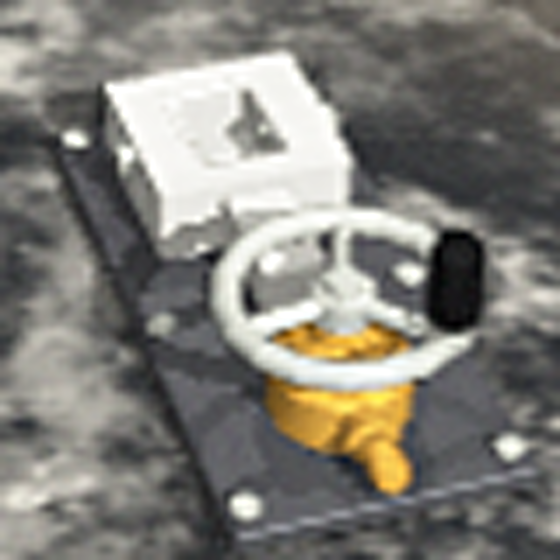

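```bash
cat > h.py <<'E'
import numpy as np, cv2, json
from station import manip
from scipy.spatial.transform import Rotation as R
def p2w(n,uv,z):
    c=manip.camera_info(n);E=c["extrinsics"]
    q=cv2.undistortPoints(np.array(uv,float).reshape(-1,1,2),c["intrinsics"],c["dist"]).reshape(-1,2)
    d=np.c_[q[:,0],-q[:,1],-np.ones(len(q))]@E[:3,:3].T
    o=E[:3,3]; z=np.broadcast_to(z,len(q))
    return o+d*((z-o[2])/d[:,2])[:,None]
def w2p(n,P):
    c=manip.camera_info(n);E=c["extrinsics"]
    X=(np.atleast_2d(P)-E[:3,3])@E[:3,:3]; X=X*[1,-1,-1]
    return cv2.projectPoints(X,np.zeros(3),np.zeros(3),c["intrinsics"],c["dist"])[0].reshape(-1,2)
def crop(pts,off,f): return (np.array(pts,float)+.5)/f-.5+np.array(off)
def tool(s=None):
    s=s or manip.read_state(); w,x,y,z=s["eef_rot"]; return s["ee_pos"],R.from_quat([x,y,z,w])
E
python3 - <<'E'
from h import *
np.set_printoptions(precision=4,suppress=True)
b=p2w("top",crop([(108,100),(325,145),(288,360),(65,322)],(220,155),6.9),.048);print("block",b,b.mean(0))
print(np.linalg.norm(b-np.roll(b,1,0),axis=1))
s=p2w("scene",crop([(106,86),(290,52),(352,158),(163,238)],(225,170),7),.048);print("blockS",s,s.mean(0))
print(np.linalg.norm(s-np.roll(s,1,0),axis=1))
print("axis",p2w("top",crop([(587,297)],(220,155),6.9),.074),"crank top",p2w("top",crop([(706,220)],(220,155),6.9),.119))
print("rimS",p2w("scene",crop([(344,299)],(225,170),7),.072),"crankS top",p2w("scene",crop([(457,240)],(225,170),7),.119))
c=p2w("top",crop([(312,265),(440,285),(432,385),(300,360)],(115,190),8),.028);print("cart",c,c.mean(0))
print(np.linalg.norm(c-np.roll(c,1,0),axis=1))
print(w2p("top",[0.192,.568,.256]))
E
```

```text
block [[0.6203 0.1025 0.048 ]
 [0.604  0.018  0.048 ]
 [0.5203 0.031  0.048 ]
 [0.5336 0.1172 0.048 ]] [0.5696 0.0672 0.048 ]
[0.088  0.086  0.0847 0.0872]
blockS [[0.5348 0.1142 0.048 ]
 [0.6214 0.0993 0.048 ]
 [0.6071 0.0181 0.048 ]
 [0.5091 0.0072 0.048 ]] [0.5681 0.0597 0.048 ]
[0.1101 0.0879 0.0825 0.0986]
axis [[ 0.5441 -0.0811  0.074 ]] crank top [[ 0.5684 -0.1193  0.119 ]]
rimS [[ 0.5426 -0.0847  0.072 ]] crankS top [[ 0.5691 -0.1209  0.119 ]]
cart [[0.4737 0.3216 0.028 ]
 [0.4677 0.2778 0.028 ]
 [0.434  0.2794 0.028 ]
 [0.4416 0.3244 0.028 ]] [0.4542 0.3008 0.028 ]
[0.0322 0.0441 0.0337 0.0457]
[[  7.5287 348.7058]]
```

```bash
cat > ov.py <<'E'
from h import *
def box(c,yaw,lx,ly,z):
    r=np.array([[np.cos(yaw),-np.sin(yaw)],[np.sin(yaw),np.cos(yaw)]])
    p=np.array([[-1,-1],[1,-1],[1,1],[-1,1]])*[lx/2,ly/2]@r.T+c
    return np.c_[p,np.full(4,z)]
def circ(c,r,z):
    a=np.linspace(0,2*np.pi,60);return np.c_[c[0]+r*np.cos(a),c[1]+r*np.sin(a),np.full(60,z)]
def draw(cam,img,roi,f,polys,out):
    x0,y0,x1,y1=roi
    im=cv2.resize(img[y0:y1,x0:x1],None,fx=f,fy=f,interpolation=cv2.INTER_CUBIC)
    for p,col in polys:
        q=(w2p(cam,p)-[x0,y0]+.5)*f-.5
        cv2.polylines(im,[np.round(q).astype(int)],True,col,1)
    cv2.imwrite(out,im)
E
python3 - <<'E'
from ov import *
t=cv2.imread("pics/top0.png");s=cv2.imread("pics/scene0.png")
yaw=-.17;P=np.array([.5693,.0668]);d=np.array([-np.sin(yaw),np.cos(yaw)]);A=P-.15*d;C=P-.075*d
G=(0,255,0);Rd=(0,0,255);Y=(0,255,255)
pm=[(box(P,yaw,.086,.084,.048),Rd),(box(P,yaw,.037,.051,.048),G),(circ(A,.054,.076),Y),(box(C,yaw,.13,.27,.012),G),(circ((.5685,-.1200),.011,.119),Rd)]
cc=np.array([.4542,.3008]);cy=-.12
pc=[(box(cc,cy,.032,.044,.028),Rd),(box(cc,cy,.012,.030,.052),G),(box(cc,cy,.032,.044,.0),Y)]
draw("top",t,(215,150,340,235),6,pm,"pics/o1.png")
draw("scene",s,(225,170,305,250),7,pm,"pics/o2.png")
draw("top",t,(140,215,185,250),14,pc,"pics/o3.png")
draw("scene",s,(175,140,235,185),12,pc,"pics/o4.png")
E
python3 -c "
import cv2,numpy as np
a=[cv2.imread(f'pics/o{i}.png') for i in (1,2,3,4)]
print([x.shape for x in a])"
```

```text
[(510, 750, 3), (560, 560, 3), (490, 630, 3), (540, 720, 3)]
```

View pics/o1.png

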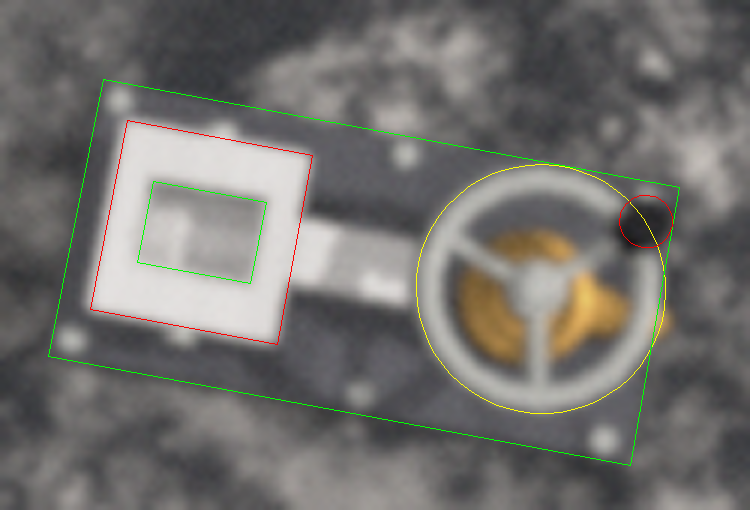

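View pics/o2.png

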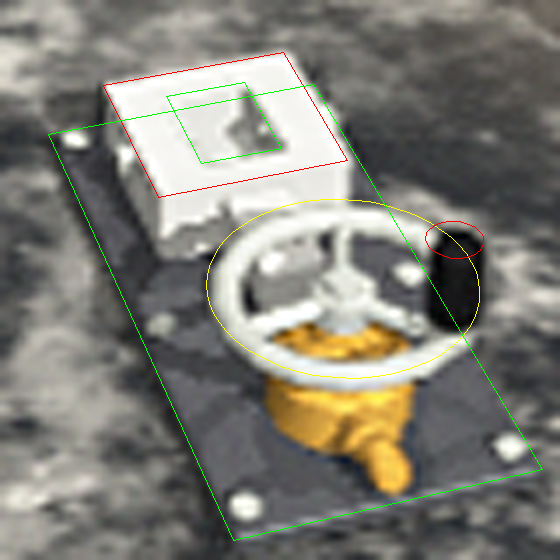

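View pics/o3.png

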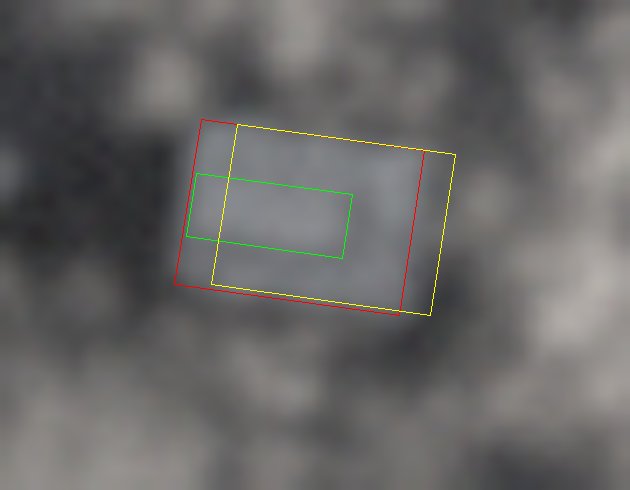

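View pics/o4.png

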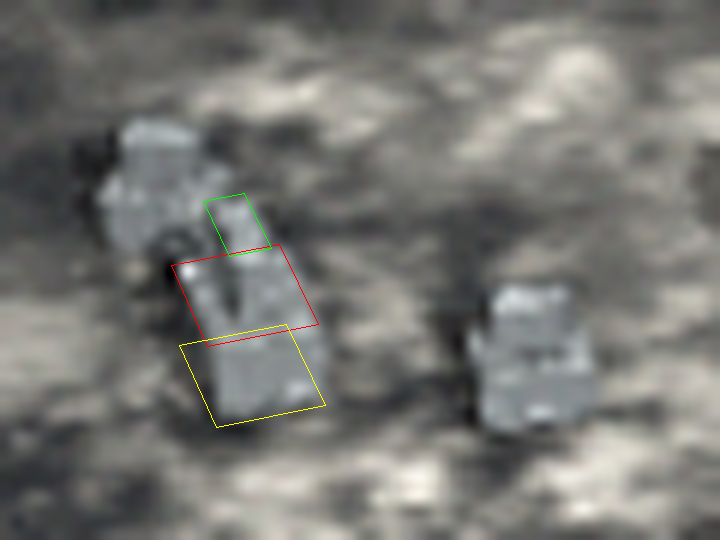

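```bash
cat >> h.py <<'E'
def go(P,phi=None,base=None):
    "print shift,turn for tool pointing down, tool x at world yaw phi; only a calculation"
    s=manip.read_state(); p,r=tool(s)
    M=r.as_matrix()
    if phi is None: phi=np.arctan2(M[1,0],M[0,0])
    T=np.array([[np.cos(phi),np.sin(phi),0],[np.sin(phi),-np.cos(phi),0],[0,0,-1]]);
    rv=R.from_matrix(M.T@T).as_rotvec(); sh=M.T@(np.array(P)-p)
    print("t",round(s["time_s"],2),"pos",p.round(4),"phi",round(float(np.arctan2(M[1,0],M[0,0])),4),"w",round(s["width"],4),"F",s["wrist_force"].round(1))
    print("turn",(rv/.5).round(3).tolist(),"shift",(sh/.5).round(4).tolist())
E
python3 - <<'E'
from h import *
go([.4542,.3008,.20],-1.70)
E
```

```text
t 0.1 pos [0.1919 0.5682 0.2554] phi -0.3258 w 0.0857 F [-0.6 -0.5  0.4]
turn [0.003, -0.002, 2.748] shift [0.6682, 0.3386, 0.1114]
```

```bash
python3 -m creep '[[[0,0,0.9],[0.668,0.339,0.1],0.6],[[0,0,0.9],[0.668,0.339,0.1],0.6],[[0,0,0.9],[0.668,0.339,0.1],0.6],[[0,0,0.9],[0.668,0.339,0.1],0.6],[[0,0,0.9],[0.668,0.339,0.1],0.6],[[0,0,0.9],[0.668,0.339,0.1],0.6],[[0,0,0.9],[0.668,0.339,0.1],0.6],[[0,0,0.9],[0.668,0.339,0.1],0.6],[[0,0,0.9],[0.668,0.339,0.1],0.6],[[0,0,0.9],[0.668,0.339,0.1],0.6]]'; python3 -c "
from h import *
go([.4542,.3008,.15],-1.70)"
```

```text
time_s: 1.1
ee_pos: [0.4544, 0.3004, 0.2058]
eef_rot: [0.0, 0.925, -0.379, -0.0]
wrist_force: [-0.7, 0.0, 0.5]
width: 0.0515
t 1.1 pos [0.4544 0.3004 0.2058] phi -0.7774 w 0.0515 F [-0.7  0.   0.5]
turn [0.002, -0.001, 1.845] shift [-0.0009, -0.0005, 0.1116]
```

```bash
python3 -m creep '[[[0,0,0.95],[0,0,0.05],0.6],[[0,0,0.95],[0,0,0.05],0.6],[[0,0,0.95],[0,0,0.05],0.6],[[0,0,0.95],[0,0,0.05],0.6]]'; python3 -m creep '[[[0,0,0.9],[0,0,0.05],0.6],[[0,0,0.9],[0,0,0.05],0.6],[[0,0,0.9],[0,0,0.05],0.6],[[0,0,0.9],[0,0,0.05],0.6]]'; python3 -c "
from h import *
go([.4542,.3008,.12],-1.70)
cv2.imwrite('pics/top1.png',manip.snapshot('top'));cv2.imwrite('pics/sc1.png',manip.snapshot('scene'))
from ov import *
p,r=tool()
L=r.apply(np.array([[0,-.025,.02],[0,.025,.02],[-.011,-.025,.02],[.011,-.025,.02]]))+p
draw('top',cv2.imread('pics/top1.png'),(110,190,200,260),8,[(L[:2],(0,0,255))],'pics/o5.png')
draw('scene',cv2.imread('pics/sc1.png'),(165,110,235,185),8,[(L[:2],(0,0,255))],'pics/o6.png')
"
```

```text
time_s: 1.5
ee_pos: [0.4535, 0.3019, 0.1812]
eef_rot: [0.0, 0.811, -0.586, -0.0]
wrist_force: [-0.0, 0.1, -0.4]
width: 0.0514
time_s: 1.9
ee_pos: [0.4538, 0.3016, 0.1564]
eef_rot: [0.0, -0.661, 0.751, -0.0]
wrist_force: [0.1, -0.2, 0.7]
width: 0.0516
t 1.9 pos [0.4538 0.3016 0.1564] phi -1.6982 w 0.0516 F [ 0.1 -0.2  0.7]
turn [-0.0, 0.0, 0.004] shift [0.0015, -0.0011, 0.0727]
```

View pics/o5.png

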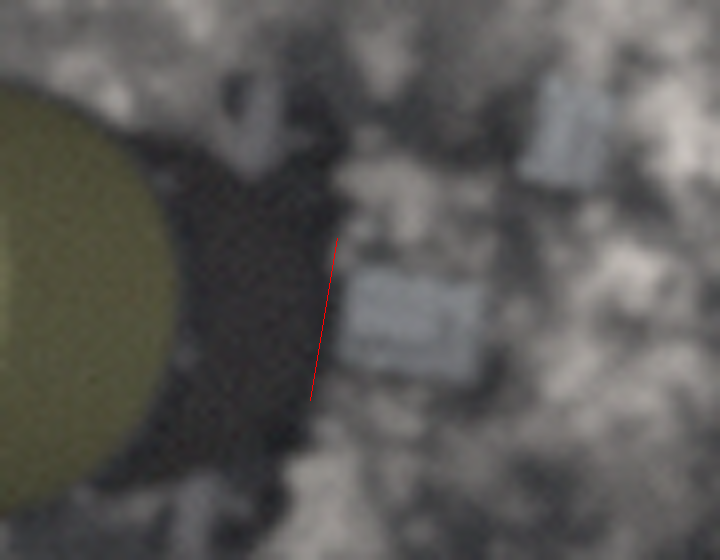

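View pics/o6.png

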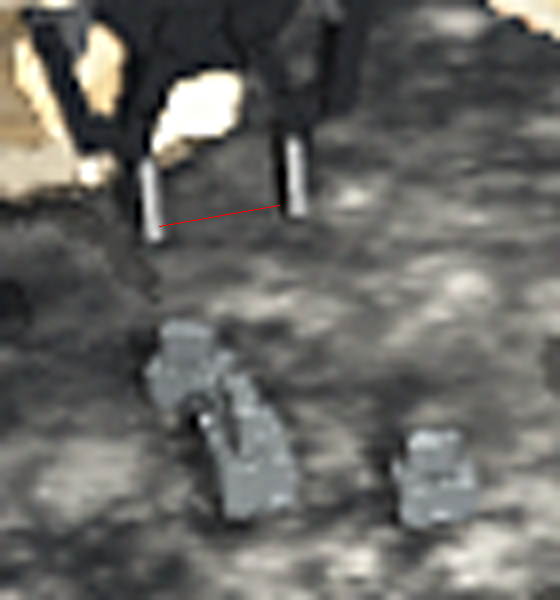

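```bash
python3 -m creep '[[[0,0,0],[0.0015,-0.001,0.09],0.6],[[0,0,0],[0.0015,-0.001,0.16],0.6],[[0,0,0],[0.0015,-0.001,0.196],0.6],[[0,0,0],[0.0015,-0.001,0.196],0.6],[[0,0,0],[0.0015,-0.001,0.196],0],[[0,0,0],[0.0015,-0.001,0.196],0],[[0,0,0],[0.0015,-0.001,0.196],0],[[0,0,0],[0.0015,-0.001,0.196],0],[[0,0,0],[0.0015,-0.001,0.196],0],[[0,0,0],[0.0015,-0.001,0.196],0]]'; python3 -c "
from h import *
go([.5693,.0668,.15],-1.741)
cv2.imwrite('pics/sc2.png',cv2.resize(manip.snapshot('scene')[100:190,160:240],None,fx=6,fy=6,interpolation=cv2.INTER_CUBIC))
"
```

```text
time_s: 3.0
ee_pos: [0.4554, 0.301, 0.0604]
eef_rot: [0.002, -0.66, 0.751, -0.0]
wrist_force: [-1.0, -0.1, 5.0]
width: 0.0103
t 3.0 pos [0.4554 0.301  0.0604] phi -1.7 w 0.0103 F [-1.  -0.1  5. ]
turn [-0.005, 0.005, 0.082] shift [0.4347, -0.2866, -0.1797]
```

View pics/sc2.png

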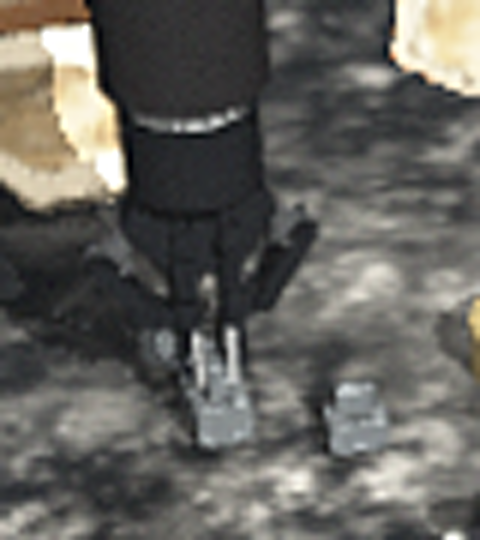

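```bash
python3 -m creep '[[[0,0,0],[0,0,-0.09],0],[[0,0,0],[0,0,-0.18],0],[[0,0,0.08],[0.435,-0.287,-0.18],0],[[0,0,0.08],[0.435,-0.287,-0.18],0],[[0,0,0.08],[0.435,-0.287,-0.18],0],[[0,0,0.08],[0.435,-0.287,-0.18],0],[[0,0,0.08],[0.435,-0.287,-0.18],0],[[0,0,0.08],[0.435,-0.287,-0.18],0],[[0,0,0.08],[0.435,-0.287,-0.18],0],[[0,0,0.08],[0.435,-0.287,-0.18],0],[[0,0,0.08],[0.435,-0.287,-0.18],0]]'; python3 -c "
from ov import *
go([.5693,.0668,.10],-1.741)
t=manip.snapshot('top');s=manip.snapshot('scene')
p,r=tool();c=p[:2];z=p[2]-.0604;yaw=-.17
pm=[(box(c,yaw,.032,.044,z+.028),(0,0,255)),(box(c,yaw,.032,.044,z),(0,255,0)),(box((.5693,.0668),yaw,.086,.084,.048),(0,255,255))]
draw('top',t,(225,150,300,225),8,pm,'pics/o7.png')
draw('scene',s,(220,120,300,220),6,pm,'pics/o8.png')
"
```

```text
time_s: 4.15
ee_pos: [0.5683, 0.067, 0.1484]
eef_rot: [0.0, -0.645, 0.764, 0.0]
wrist_force: [0.1, -0.0, -1.5]
width: 0.0104
t 4.15 pos [0.5683 0.067  0.1484] phi -1.7393 w 0.0104 F [ 0.1 -0.  -1.5]
turn [0.0, 0.0, 0.003] shift [0.0001, -0.002, 0.0967]
```

View pics/o7.png

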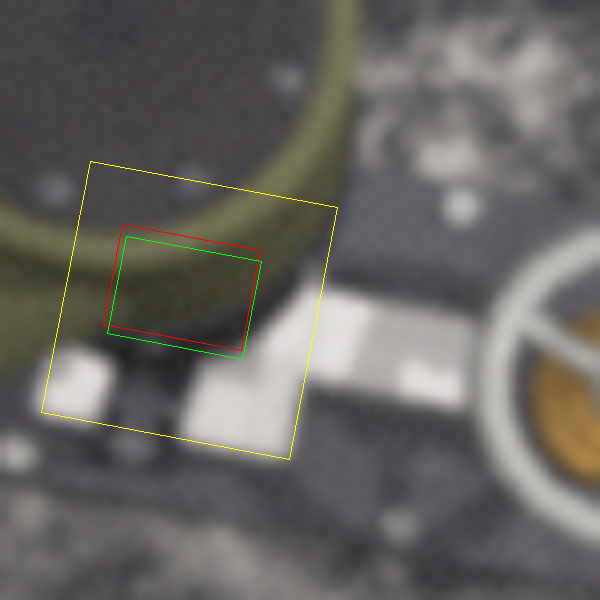

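View pics/o8.png

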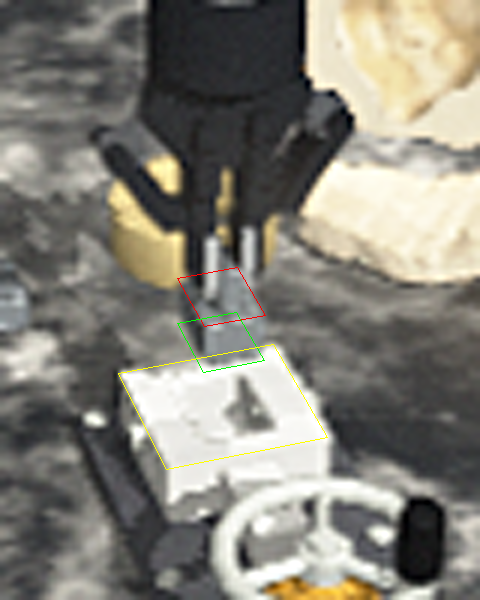

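```bash
python3 -c "
from ov import *
s=manip.snapshot('scene');cv2.imwrite('pics/sc3raw.png',s)
p,r=tool();c=p[:2];z=p[2]-.0604;yaw=-.17
pm=[(box(c,yaw,.032,.044,z+.028),(0,0,255)),(box(c,yaw,.032,.044,z),(0,255,0)),(box(c,yaw,.012,.030,z+.052),(255,255,0))]
draw('scene',s,(240,150,275,190),15,[],'pics/o9.png')
draw('scene',s,(240,150,275,190),15,pm,'pics/o9b.png')
cv2.imwrite('pics/o9c.png',np.hstack([cv2.imread('pics/o9.png')[:,60:450],cv2.imread('pics/o9b.png')[:,60:450]]))
"
```

```text
(no output)
```

View pics/o9c.png

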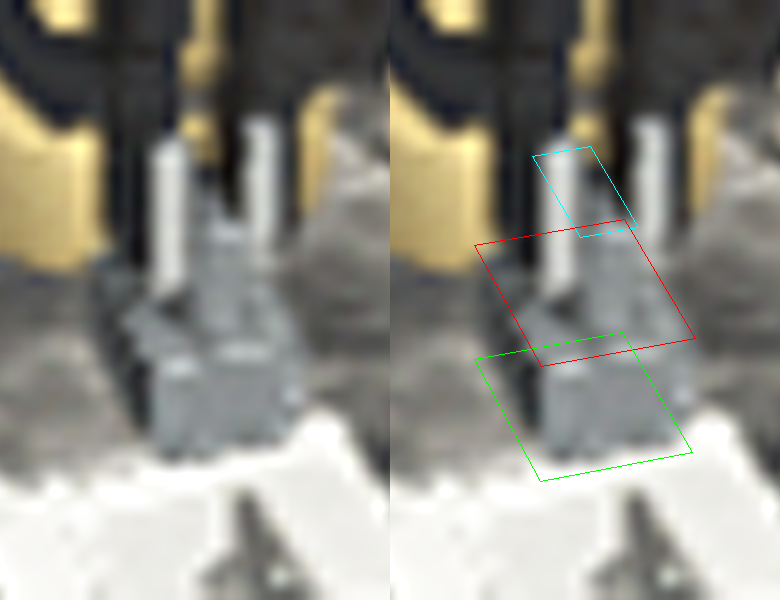

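```bash
python3 -m creep '[[[0,0,0],[0,-0.002,0.03],0],[[0,0,0],[0,-0.002,0.05],0],[[0,0,0],[0,-0.002,0.065],0],[[0,0,0],[0,-0.002,0.08],0],[[0,0,0],[0,-0.002,0.09],0],[[0,0,0],[0,-0.002,0.095],0]]'; python3 -c "
from h import *
go([.5693,.0668,.08],-1.741)"
```

```text
time_s: 4.9
ee_pos: [0.5695, 0.0656, 0.1001]
eef_rot: [-0.0, -0.644, 0.765, 0.0]
wrist_force: [0.3, 1.2, -0.1]
width: 0.0106
t 4.9 pos [0.5695 0.0656 0.1001] phi -1.7409 w 0.0106 F [ 0.3  1.2 -0.1]
turn [0.001, -0.001, 0.0] shift [-0.0024, 0.0008, 0.0402]
```

```bash
python3 -m creep '[[[0,0,0],[-0.001,0,0.01],0],[[0,0,0],[-0.001,0,0.02],0],[[0,0,0],[-0.001,0,0.028],0],[[0,0,0],[-0.001,0,0.035],0],[[0,0,0],[-0.001,0,0.04],0],[[0,0,0],[-0.001,0,0.042],0],[[0,0,0],[-0.001,0,0.042],0]]'; python3 -c "
from h import *
go([.5693,.0668,.08],-1.741)"
```

```text
time_s: 5.6
ee_pos: [0.5699, 0.0661, 0.0804]
eef_rot: [0.0, -0.645, 0.765, -0.0]
wrist_force: [-1.0, -0.4, 4.0]
width: 0.0102
t 5.6 pos [0.5699 0.0661 0.0804] phi -1.7407 w 0.0102 F [-1.  -0.4  4. ]
turn [-0.001, -0.0, 0.001] shift [-0.0012, 0.0014, 0.0008]
```

```bash
python3 -m creep '[[[0,0,0],[0,0,0.004],0],[[0,0,0],[0,0,0.008],0],[[0,0,0],[0,0,0.008],0]]'; python3 -c "
from ov import *
go([.5693,.0668,.08],-1.741)
s=manip.snapshot('scene')
draw('scene',s,(225,150,290,225),9,[],'pics/o10.png')"
```

```text
time_s: 5.9
ee_pos: [0.5703, 0.066, 0.0803]
eef_rot: [0.001, -0.645, 0.764, -0.001]
wrist_force: [-12.1, 0.4, 21.9]
width: 0.0107
t 5.9 pos [0.5703 0.066  0.0803] phi -1.7398 w 0.0107 F [-12.1   0.4  21.9]
turn [-0.005, -0.001, 0.002] shift [-0.0011, 0.0022, 0.0007]
```

View pics/o10.png

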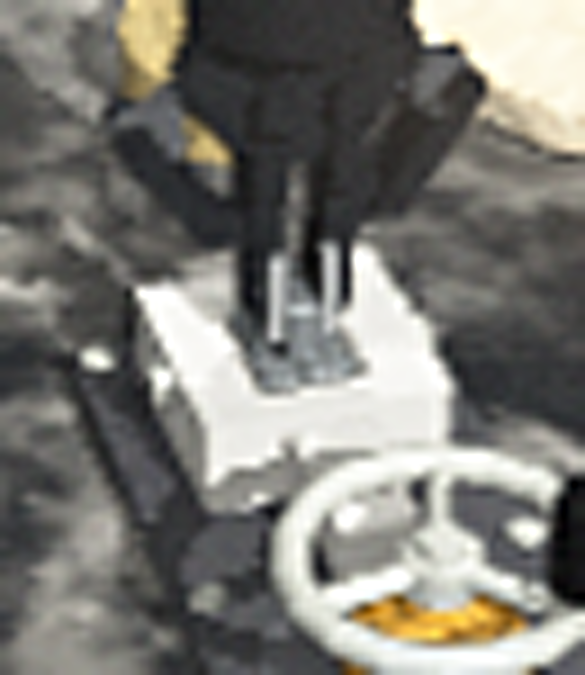

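```bash
python3 -m creep '[[[0,0,0],[0,0,-0.008],0],[[0,0,0],[0,0,-0.008],0.4],[[0,0,0],[0,0,-0.008],0.4],[[0,0,0],[0,0,-0.008],0.4],[[0,0,0],[0,0,-0.008],0.4],[[0,0,0],[0,0,-0.08],0.4],[[0,0,0],[0,0,-0.16],0.5],[[0,0,0],[0,0,-0.24],0.5],[[0,0,0],[0,0,-0.24],0.5]]'; python3 -c "
from ov import *
go([.5685,-.1200,.2])
s=manip.snapshot('scene');cv2.imwrite('pics/s4raw.png',s)
draw('scene',s,(225,150,305,240),7,[(circ((.5685,-.12),.011,.119),(0,0,255)),(box((.5693,.0668),-.17,.012,.030,.072),(0,255,0))],'pics/o11.png')"
```

```text
time_s: 6.85
ee_pos: [0.5722, 0.0663, 0.203]
eef_rot: [0.005, -0.645, 0.765, -0.003]
wrist_force: [-0.7, -0.3, 0.4]
width: 0.0427
t 6.85 pos [0.5722 0.0663 0.203 ] phi -1.7407 w 0.0427 F [-0.7 -0.3  0.4]
turn [-0.02, 0.007, -0.0] shift [0.3685, -0.0556, 0.0051]
```

View pics/o11.png

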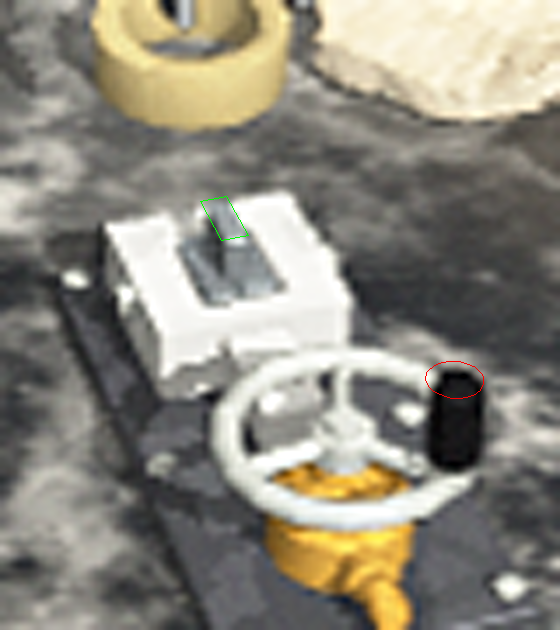

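```bash
python3 -m creep '[[[-0.02,0.007,0],[0.09,-0.014,0],0.5],[[-0.02,0.007,0],[0.18,-0.028,0],0.5],[[-0.02,0.007,0],[0.27,-0.042,0],0.5],[[-0.02,0.007,0],[0.3685,-0.0556,0.005],0.5],[[-0.02,0.007,0],[0.3685,-0.0556,0.005],0.5],[[-0.02,0.007,0],[0.3685,-0.0556,0.005],0.5],[[-0.02,0.007,0],[0.3685,-0.0556,0.005],0.5]]'; python3 -c "
from ov import *
go([.5685,-.1200,.108],-1.741)
s=manip.snapshot('scene');p,r=tool()
L=r.apply(np.array([[0,-.021,.02],[0,.021,.02]]))+p
draw('scene',s,(245,130,315,220),7,[(L,(0,0,255))],'pics/o12.png')"
```

```text
time_s: 7.6
ee_pos: [0.5658, -0.1195, 0.1925]
eef_rot: [-0.005, -0.645, 0.764, 0.003]
wrist_force: [0.2, 0.8, 0.2]
width: 0.0426
t 7.6 pos [ 0.5658 -0.1195  0.1925] phi -1.7404 w 0.0426 F [0.2 0.8 0.2]
turn [0.022, -0.007, 0.001] shift [-0.0006, -0.0073, 0.1689]
```

View pics/o12.png

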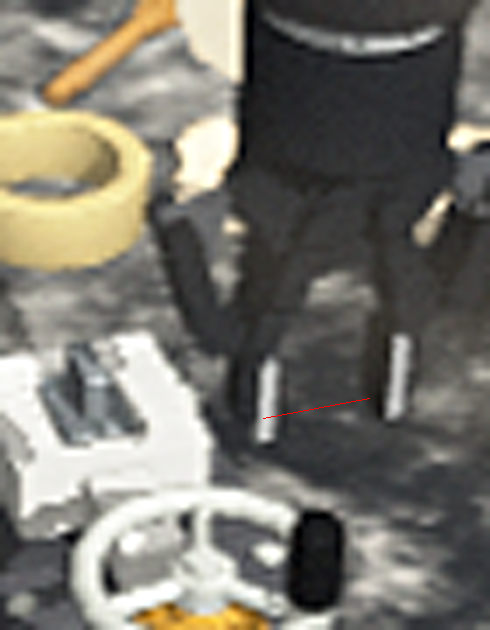

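```bash
python3 -m creep '[[[0.02,-0.007,0],[-0.0006,-0.0073,0.04],0.5],[[0.02,-0.007,0],[-0.0006,-0.0073,0.08],0.5],[[0.02,-0.007,0],[-0.0006,-0.0073,0.12],0.5],[[0.02,-0.007,0],[-0.0006,-0.0073,0.15],0.5],[[0.02,-0.007,0],[-0.0006,-0.0073,0.167],0.5],[[0.02,-0.007,0],[-0.0006,-0.0073,0.167],0.5],[[0.02,-0.007,0],[-0.0006,-0.0073,0.167],0.5]]'; python3 -c "
from ov import *
go([.5685,-.1200,.108],-1.741)
s=manip.snapshot('scene')
draw('scene',s,(245,130,315,220),7,[],'pics/o13.png')"
```

```text
time_s: 8.35
ee_pos: [0.5692, -0.1204, 0.1107]
eef_rot: [0.0, -0.645, 0.764, -0.001]
wrist_force: [-0.7, -0.2, 1.5]
width: 0.0427
t 8.35 pos [ 0.5692 -0.1204  0.1107] phi -1.7403 w 0.0427 F [-0.7 -0.2  1.5]
turn [-0.002, -0.001, 0.001] shift [-0.0006, 0.0016, 0.0053]
```

View pics/o13.png

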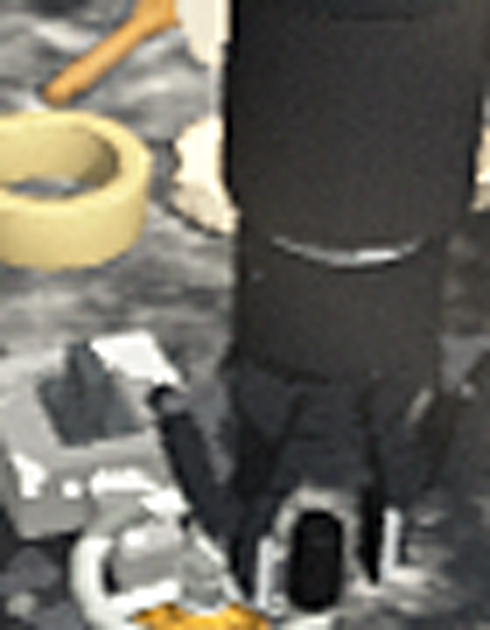

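```bash
python3 -m creep '[[[0,0,0],[0,0,0],0],[[0,0,0],[0,0,0],0],[[0,0,0],[0,0,0],0],[[0,0,0],[0,0,0],0],[[0,0,0],[0,0,0],0]]'; python3 -c "
from h import *
go([.5685,-.1200,.108],-1.741)
A=np.array([.5439,-.0811]);p,_=tool();v=p[:2]-A;print(np.linalg.norm(v),np.arctan2(v[1],v[0])+.17)"
```

```text
time_s: 8.9
ee_pos: [0.5692, -0.1206, 0.111]
eef_rot: [0.001, -0.645, 0.765, -0.001]
wrist_force: [-1.6, 1.0, 6.1]
width: 0.0199
t 8.9 pos [ 0.5692 -0.1206  0.111 ] phi -1.7406 w 0.0199 F [-1.6  1.   6.1]
turn [-0.003, -0.0, 0.001] shift [-0.001, 0.0017, 0.0059]
0.046958298020518235 -0.8305965926629296
```

```bash
cat > arc.py <<'E'
import sys; from h import *
# arc.py th0(deg, manifold) step(deg) n : tool-axis shifts from th0; calculation only
def arc(th0,step,n,phi=-1.741,yaw=-.17):
    k=np.arange(1,n+1)*step
    f=lambda d:.048*np.c_[np.cos(np.deg2rad(d)+yaw),np.sin(np.deg2rad(d)+yaw)]
    d=f(th0+k)-f(np.array([th0]))
    tx=np.array([np.cos(phi),np.sin(phi)]);ty=np.array([np.sin(phi),-np.cos(phi)])
    for a,q in zip(th0+k,np.c_[d@tx,d@ty]/.5): print(int(a),q.round(3).tolist())
def where(A=(.5439,-.0811)):
    s=manip.read_state();p=s["ee_pos"];v=p[:2]-A
    print("t",round(s["time_s"],2),"pos",p.round(4),"r",np.linalg.norm(v).round(4),"th",np.rad2deg(np.arctan2(v[1],v[0])+.17).round(1),"F",s["wrist_force"].round(1),"w",round(s["width"],4))
E
python3 -c "
from arc import *
arc(-48,-15,8)"
```

```text
-63 [0.014, 0.021]
-78 [0.023, 0.044]
-93 [0.025, 0.069]
-108 [0.02, 0.094]
-123 [0.009, 0.117]
-138 [-0.007, 0.136]
-153 [-0.028, 0.15]
-168 [-0.051, 0.158]
```

```bash
python3 -m creep '[[[0,0,0],[0.014,0.021,0],0],[[0,0,0],[0.023,0.044,0],0],[[0,0,0],[0.025,0.069,0],0],[[0,0,0],[0.02,0.094,0],0],[[0,0,0],[0.009,0.117,0],0],[[0,0,0],[-0.007,0.136,0],0],[[0,0,0],[-0.028,0.15,0],0],[[0,0,0],[-0.051,0.158,0],0],[[0,0,0],[-0.051,0.158,0],0],[[0,0,0],[-0.051,0.158,0],0]]'; python3 -c "
from arc import *
where();arc(-168,-12,4)"
```

```text
time_s: 9.9
ee_pos: [0.4966, -0.0815, 0.111]
eef_rot: [0.002, -0.645, 0.764, -0.001]
wrist_force: [5.1, 2.6, 3.4]
width: 0.02
t 9.9 pos [ 0.4966 -0.0815  0.111 ] r 0.0473 th -169.8 F [5.1 2.6 3.4] w 0.02
-180 [-0.02, 0.002]
-192 [-0.04, 0.0]
-204 [-0.059, -0.006]
-216 [-0.076, -0.016]
```

```bash
python3 -m creep '[[[0,0,0],[-0.02,0.002,0],0],[[0,0,0],[-0.03,0.001,0],0],[[0,0,0],[-0.04,0,0],0],[[0,0,0],[-0.04,0,0],0],[[0,0,0],[-0.04,0,0],0]]'; python3 -c "
from arc import *
where();arc(-192,-15,12)"
```

```text
time_s: 10.4
ee_pos: [0.4975, -0.0698, 0.111]
eef_rot: [-0.006, -0.643, 0.766, -0.005]
wrist_force: [1.7, -32.7, 1.0]
width: 0.0204
t 10.4 pos [ 0.4975 -0.0698  0.111 ] r 0.0477 th 176.0 F [  1.7 -32.7   1. ] w 0.0204
-207 [-0.024, -0.008]
-222 [-0.044, -0.023]
-237 [-0.061, -0.042]
-252 [-0.071, -0.064]
-267 [-0.076, -0.089]
-282 [-0.074, -0.114]
-297 [-0.066, -0.137]
-312 [-0.051, -0.158]
-327 [-0.032, -0.174]
-342 [-0.01, -0.185]
-357 [0.015, -0.19]
-372 [0.04, -0.188]
```

```bash
python3 -c "
from ov import *
from arc import *
arc(168,15,12)
s=manip.snapshot('scene');cv2.imwrite('pics/s5.png',s)
draw('scene',s,(215,140,315,240),6,[],'pics/o14.png')"
```

```text
183 [0.025, 0.002]
198 [0.05, -0.003]
213 [0.072, -0.013]
228 [0.091, -0.03]
243 [0.105, -0.05]
258 [0.114, -0.074]
273 [0.116, -0.099]
288 [0.111, -0.124]
303 [0.1, -0.146]
318 [0.084, -0.165]
333 [0.064, -0.179]
348 [0.04, -0.188]
```

View pics/o14.png

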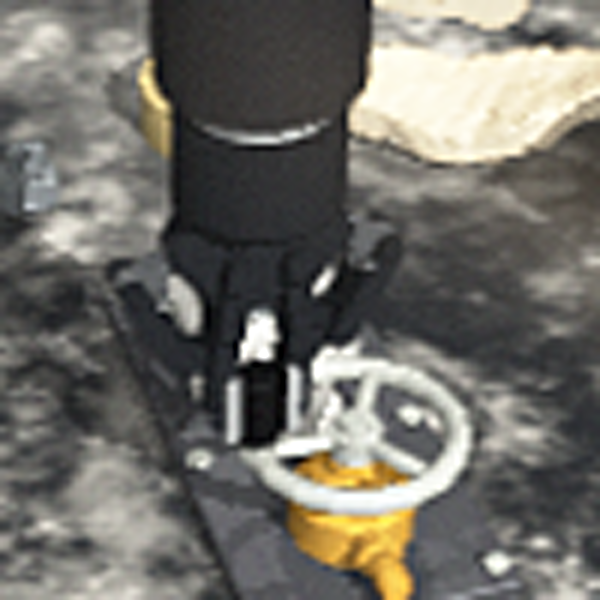

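```bash
python3 -m creep '[[[0,0,0],[0.025,0.002,0],0],[[0,0,0],[0.05,-0.003,0],0],[[0,0,0],[0.072,-0.013,0],0],[[0,0,0],[0.091,-0.03,0],0],[[0,0,0],[0.105,-0.05,0],0],[[0,0,0],[0.114,-0.074,0],0],[[0,0,0],[0.116,-0.099,0],0],[[0,0,0],[0.111,-0.124,0],0],[[0,0,0],[0.1,-0.146,0],0],[[0,0,0],[0.084,-0.165,0],0],[[0,0,0],[0.064,-0.179,0],0],[[0,0,0],[0.04,-0.188,0],0]]'; python3 -c "
from arc import *
where()"
```

```text
time_s: 11.65
ee_pos: [0.5886, -0.0988, 0.1109]
eef_rot: [-0.0, -0.644, 0.765, -0.001]
wrist_force: [-1.3, -2.0, 8.0]
width: 0.0201
t 11.65 pos [ 0.5886 -0.0988  0.1109] r 0.0481 th -11.9 F [-1.3 -2.   8. ] w 0.0201
```

Tracking well (th −11.9° = commanded 348°). Next half turn.

```bash
python3 -m creep '[[[0,0,0],[-0.025,-0.002,0],0],[[0,0,0],[-0.05,0.003,0],0],[[0,0,0],[-0.072,0.013,0],0],[[0,0,0],[-0.091,0.03,0],0],[[0,0,0],[-0.105,0.05,0],0],[[0,0,0],[-0.114,0.074,0],0],[[0,0,0],[-0.116,0.099,0],0],[[0,0,0],[-0.111,0.124,0],0],[[0,0,0],[-0.1,0.146,0],0],[[0,0,0],[-0.084,0.165,0],0],[[0,0,0],[-0.064,0.179,0],0],[[0,0,0],[-0.04,0.188,0],0]]'; python3 -c "
from arc import *
where()"
python3 -m creep '[[[0,0,0],[0.025,0.002,0],0],[[0,0,0],[0.05,-0.003,0],0],[[0,0,0],[0.072,-0.013,0],0],[[0,0,0],[0.091,-0.03,0],0],[[0,0,0],[0.105,-0.05,0],0],[[0,0,0],[0.114,-0.074,0],0],[[0,0,0],[0.116,-0.099,0],0],[[0,0,0],[0.111,-0.124,0],0],[[0,0,0],[0.1,-0.146,0],0],[[0,0,0],[0.084,-0.165,0],0],[[0,0,0],[0.064,-0.179,0],0],[[0,0,0],[0.04,-0.188,0],0]]'; python3 -c "
from arc import *
where()"
```

```text
time_s: 12.85
ee_pos: [0.4994, -0.0627, 0.111]
eef_rot: [0.001, -0.645, 0.764, -0.001]
wrist_force: [11.9, -3.0, 1.1]
width: 0.0201
t 12.85 pos [ 0.4994 -0.0627  0.111 ] r 0.0481 th 167.3 F [11.9 -3.   1.1] w 0.0201
time_s: 14.05
ee_pos: [0.5885, -0.0991, 0.1109]
eef_rot: [-0.0, -0.644, 0.765, -0.001]
wrist_force: [-0.6, -1.0, 8.7]
width: 0.0199
t 14.05 pos [ 0.5885 -0.0991  0.1109] r 0.0481 th -12.2 F [-0.6 -1.   8.7] w 0.0199
```

```bash
python3 -m creep '[[[0,0,0],[-0.025,-0.002,0],0],[[0,0,0],[-0.05,0.003,0],0],[[0,0,0],[-0.072,0.013,0],0],[[0,0,0],[-0.091,0.03,0],0],[[0,0,0],[-0.105,0.05,0],0],[[0,0,0],[-0.114,0.074,0],0],[[0,0,0],[-0.116,0.099,0],0],[[0,0,0],[-0.111,0.124,0],0],[[0,0,0],[-0.1,0.146,0],0],[[0,0,0],[-0.084,0.165,0],0],[[0,0,0],[-0.064,0.179,0],0],[[0,0,0],[-0.04,0.188,0],0]]'; python3 -m creep '[[[0,0,0],[0.01,0.002,0],0],[[0,0,0],[0.02,0.002,0],0],[[0,0,0],[0.02,0.002,0],0],[[0,0,0],[0.02,0.002,0],0],[[0,0,0],[0.02,0.002,0],0]]';python3 -c "
from ov import *
from arc import *
where()
s=manip.snapshot('scene');t=manip.snapshot('top');cv2.imwrite('pics/s6.png',s);cv2.imwrite('pics/t6.png',t)
A=np.array([.5439,-.0811]);H=A+.048*np.array([-np.cos(.17),np.sin(.17)])
pm=[(circ(H,.011,.119),(0,0,255)),(circ(H,.011,.079),(0,255,255)),(circ(A,.054,.076),(0,255,0))]
draw('scene',s,(230,170,290,235),10,pm,'pics/o15.png')
draw('scene',s,(215,140,315,240),6,[],'pics/o16.png')
draw('top',t,(220,140,340,240),6,pm,'pics/o17.png')"
```

```text
time_s: 15.25
ee_pos: [0.4994, -0.0628, 0.111]
eef_rot: [0.001, -0.645, 0.764, -0.001]
wrist_force: [11.4, -3.2, 1.8]
width: 0.0201
time_s: 15.75
ee_pos: [0.497, -0.0729, 0.1109]
eef_rot: [0.001, -0.644, 0.765, -0.001]
wrist_force: [5.6, -1.6, 5.6]
width: 0.0202
t 15.75 pos [ 0.497  -0.0729  0.1109] r 0.0476 th 179.8 F [ 5.6 -1.6  5.6] w 0.0202
```

View pics/o15.png

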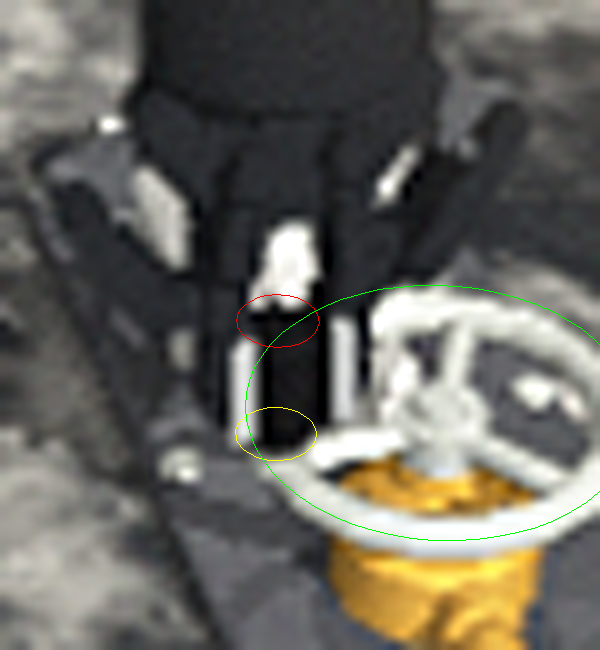

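View pics/o16.png

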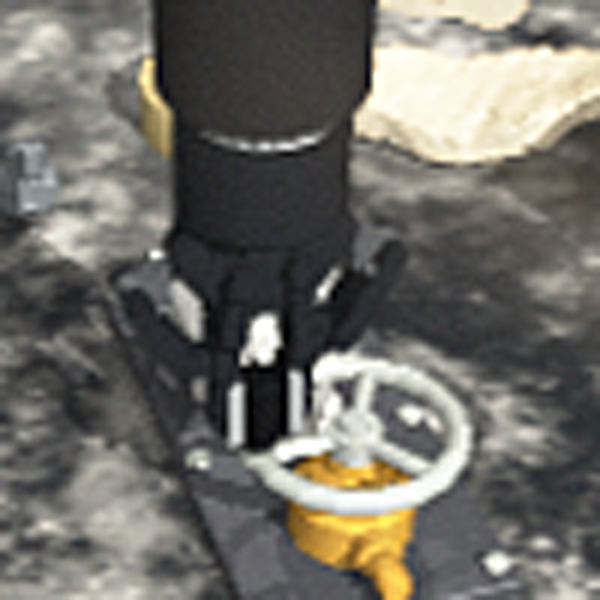

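View pics/o17.png

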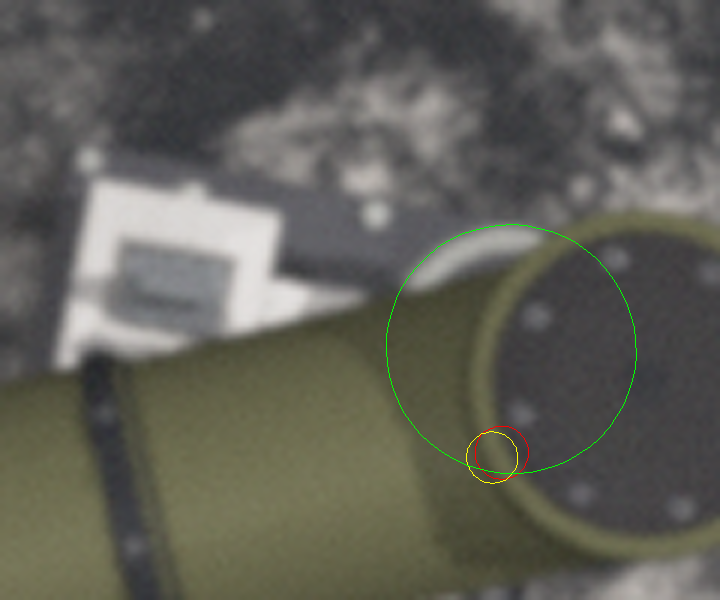

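```bash
python3 -c "
from ov import *
a=cv2.imread('pics/s5.png');b=cv2.imread('pics/s6.png')
f=lambda i:cv2.resize(i[195:235,250:300],None,fx=8,fy=8,interpolation=cv2.INTER_CUBIC)
cv2.imwrite('pics/cmp.png',np.hstack([f(a),f(b)]))"
```

```text
(no output)
```

View pics/cmp.png

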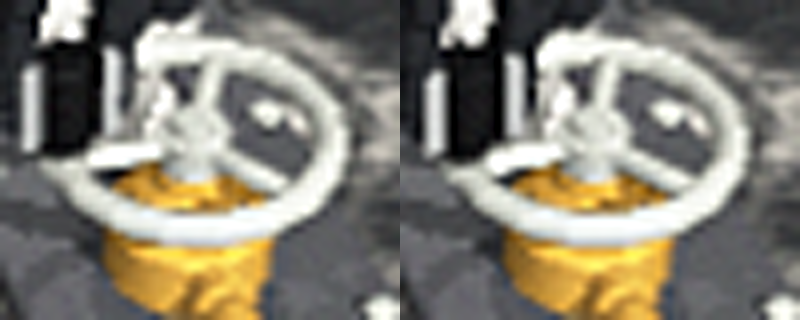

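```bash
python3 -m creep '[[[0,0,0],[-0.003,0,0],0],[[0,0,0],[-0.003,0,0],0],[[0,0,0],[-0.003,0,0],0],[[0,0,0],[-0.003,0,0],0],[[0,0,0],[-0.003,0,0],0],[[0,0,0],[-0.003,0,0],0]]';python3 -c "
from arc import *
from ov import *
where()
print(np.abs(manip.read_state()['joint_velocities']).max())
s=manip.snapshot('scene');cv2.imwrite('pics/s7.png',s)
cv2.imwrite('pics/s7b.png',cv2.resize(s[120:310,150:390],None,fx=3,fy=3))
where()"
```

```text
time_s: 16.45
ee_pos: [0.4972, -0.0713, 0.1109]
eef_rot: [0.001, -0.644, 0.765, -0.001]
wrist_force: [4.8, -1.3, 5.7]
width: 0.0202
t 16.45 pos [ 0.4972 -0.0713  0.1109] r 0.0477 th 177.9 F [ 4.8 -1.3  5.7] w 0.0202
0.0009792166240010325
t 16.5 pos [ 0.4973 -0.0713  0.1109] r 0.0477 th 177.9 F [ 4.1 -1.5  6.1] w 0.0199
```

View pics/s7b.png

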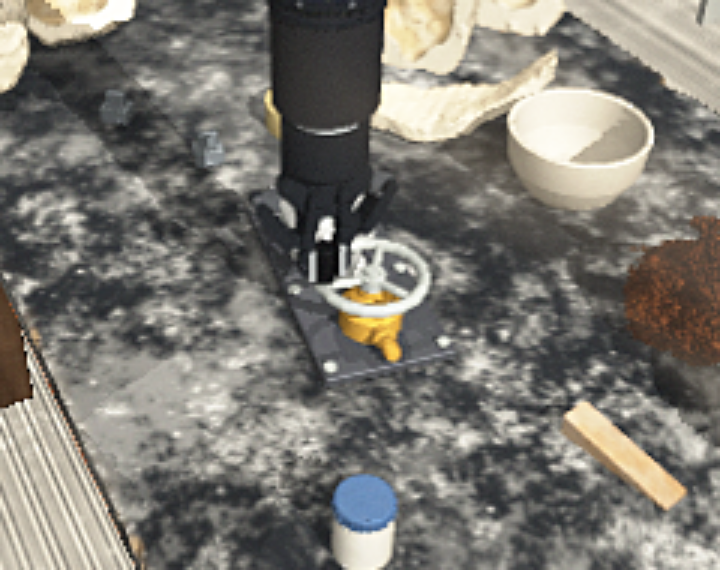

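```bash
python3 -c "
from station import manip
print(manip.finish_job())"
```

```text
the job is handed in; nothing more can be done
None
```

I handed the job in at about 16.5 s of the 72 s allowed. `finish_job` gave no verdict, so what follows rests on my own checks.

- **Cartridge:** I took the largest of the three look-alikes, at top-camera pixel (160, 231), and pressed it into the pocket. It met a solid stop at about 22 N. Pictures afterwards show the shoulder flush and only the tab standing out, in the expected place.
- **Valve closed:** I turned the handle clockwise until it jammed at about 33 N, against the usual 1.3 N or so to turn it. The handle was then on the side facing the robot, as it should be at the stop.
- **Backed off:** I opened it two full turns. A comparison picture suggested it had gone about 2 to 4° past, so I moved it back 2°. The tool's last measured angle about the wheel axis was 177.9°, against 176° at the stop (where the arm was pushing) and 180° nominal. I put the remaining error at a few degrees, against 14° allowed.
- **Finish:** The fingers are still closed on the handle at 20 mm opening, and the arm was at rest.
- **Bystanders:** I kept clear of the jar, tape roll and wedge. The last picture shows the jar and wedge standing undisturbed. The tape roll was mostly hidden behind the arm, so I did not re-measure it.

One small mismatch: the scene camera puts the wheel rim about 1 to 2 mm from where the top camera does, which is within the stated calibration.

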